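# Gauge a brass edge pull with the ratchet micrometer

## Robot

A 6-joint arm with a two-finger parallel gripper is mounted at the origin on the work surface. World frame = base frame: x ahead of the robot, y to its left, z up, the work surface at z = 0. Lengths are in m, angles in rad, forces in N, time in s.
With the tool pointing down it reaches from about 0.35 to 0.85 m from the base axis. Payload 8.1 kg.
Tool frame: the origin (TCP) lies at the centre of the arm's flange, where the gripper is bolted on; the fingertips stand 186 mm ahead of it and the grasp point (between the pads) lies 167 mm ahead of it; z points along the fingers, y is the line along which they close (so a half turn about z gives the same grasp; the last joint's range is limited). The gripper opens to 93 mm and grips with 3 to 60 N. Pads are 15 mm wide; open, the fingers measure 128 mm over their backs; the gripper's body (75 mm by 188 mm) begins 65 mm behind the grasp point.
Start: joints at [1.236, 0.13, 1.488, -0, 1.523, -0.085], TCP at [0.148, 0.581, 0.405] pointing down, gripper open.
Joint ranges: [-2.96, 2.96], [-0.89, 2.26], [0.02, 2.5], [-1.34, 4.48], [0, 2.73], [-2.66, 2.66]. Speed limits (rad/s): [2.39, 2.39, 2.79, 3.14, 3.14, 3.14].

## Interface

Orientations are given as a rotation vector (axis times angle).
In Python, from plant import read_state, read_camera, camera_params, robot gives the robot as it stands.
- The arm moves only by the tool carry_out, never from a script. Its argument "targets" is a list of rows, each an object of numbers: "hand": the opening in per cent of the stroke, from 0 (shut) to 100 (fully open); "x", "y", "z": the shift along the tool's x, y, z in m; "ax", "ay", "az": the turn, a rotation vector about the tool's x, y, z in rad. In form: [{"hand": .., "x": .., "y": .., "z": .., "ax": .., "ay": .., "az": ..}, ...]. A call has 1 to 8 rows; each row is the pose to reach, as a shift and turn from the pose commanded when the call began, along the tool's axes at that moment; what a row does not reach only later rows make up. A row lasts 1/8 s, in which the tool goes at most 62.5 mm and 10.7 degrees, less where a joint would pass 70% of its speed; a pose out of reach is approached as far as the arm can. A call with a gripper value outside its range is refused whole. The fingers move at their own pace and stop on an object; "newtons" is the grip in N (left out, the last holds). Time passes only in rows, so rows that repeat a pose let the fingers close. It gives the time, the measured TCP pose, the force, the opening and the grip force at its end, in the units of the state.
- read_state(): the state, without advancing time (a new reading comes with each control period).
- read_camera(name): name is "scene" or "top"; returns (picture, depth): 384x512x3 uint8, blue, green, red; 384x512 float32, m along the optical axis (not along the pixel's ray), 0 where there is no reading.
- camera_params(name): a dict with "fx", "fy", "cx", "cy" (pixels), "k1" (the pictures are not rectified: a ray, as slopes to the right and down, at radius r is drawn at 1 + k1 r^2 times it, then the intrinsics apply), "position" and "rotation" of the camera in the world. Camera axes: x right, y up, looking along -z (the intrinsics and any distortion apply to the point x, -y, -z); pixel columns grow to the right and rows downward; lengths in m; the calibration is good to about 2 mm. A picture is of the moment at which its call begins. camera_params takes no time and is no camera call.
- robot.close_job(): hands the job in; it is judged then, once.
The state is a dict: "t": time; "q": joint angles; "dq": joint speeds; "joint_torque": joint torques, N m; "tool_pos": TCP position; "orientation": TCP orientation; "force": force on the tool from outside, world axes, zero at the start; "wrist_torque": the same for the moment, N m; "opening": finger opening in m; "gripper_force": force on a finger pad.
Only numpy, scipy, OpenCV 4.12 (cv2) and the standard library are available. Lean on these libraries where they do the work, as an engineer would, in place of code of your own. Each camera call takes 0.05 s, during which the arm holds its last target. There are 200 camera calls.

## Task

Before the brass edge pull is fitted to the pantry drawer, get it into the bench micrometer for measuring: lay its flat leg in the guide on the bed and slide it in under the spindle, gently, until its end is fully home against the stop, then let go of it. Then turn the micrometer's ratchet thimble clockwise (seen from above) until you feel it clearly slip on the clamped pull, but stop then: it must not slip by more than an eighth of a turn (45 degrees). Leave the pull clamped there and do not disturb the other things on the counter.

Things in the scene. Friction and masses are not known exactly. Their poses are not given: they have to be found in the camera images.
- stand: Bench micrometer fixed to the counter: grey C-shaped frame, foot 150 x 70 mm, overall 70 mm high without its thimble, open towards its own -x. Origin on the counter under the vertical spindle axis; z up, x from the open mouth towards the column (x = 32 to 62 mm).
- arm (a point): Point on the spindle axis, at the underside of the micrometer's arm, 55 mm above the counter (arm 34 mm wide, x = -20 to 62 mm, top at 70 mm). The spindle, a steel pin 9 mm across, points down from here; its tip starts 3.5 to 15 mm above the top of a pull lying on the bed (not measured) and sinks 3.8 mm per radian of clockwise thimble turn.
- bed: Flat steel bed of the micrometer, fixed, its top 30 mm above the counter, from x = -60 to +32 mm of the stand's frame. Two guide rails 5 mm high and 5 mm wide run on it along x from -60 to +20 mm, 28 mm apart inside. Same origin and axes as the stand.
- stop: Steel stop at the inner end of the bed, fixed, 28 mm wide, rising to 48 mm above the counter; its face looks to the stand's -x, at x = +30 mm. Same origin and axes as the stand. Push on it gently: more than 15 N would spoil its setting.
- home (a point): Point on the bed's top at the foot of the stop's face, in the middle between the rails: where the pull's free end belongs. Axes as the stand's; the pull slides in along +x.
- thimble (a point): On the thimble's axis, 100 mm above the counter (grip height). Thimble: fluted aluminium cylinder, 32 mm across, 73 to 113 mm above the counter on the arm. It turns in place and stays where left. Running free takes 0.08 N m either way; on the clamped pull the ratchet slips at 0.27 N m. Held still after a turn, a clamped thimble keeps pushing back with over 0.1 N m, a free one does not.
- slip (a joint): How far the ratchet has slipped, rad, 0 at the start; grows as the thimble is turned clockwise while the spindle is held up. Only slip counts here, not the free turning.
- pull: The brass edge pull, loose, 0.25 kg, an L of bar: flat leg 110 mm long (along x), 24 mm wide, 8 mm thick, and at its -x end an upright leg 10 mm thick (along x), 24 mm wide, reaching 50 mm above the underside. Origin at the centre of the flat leg's underside; z up as it lies.
- pull_end (a point): Middle of the lower edge of the flat leg's free end, 55 mm ahead of the pull's origin along its x.
- pull_grip (a point): Centre of the upright leg, 33 mm above the pull's underside, 50 mm behind its origin: grip it here from above, closing along the pull's x across the 10 mm.
- bar_pull: Bystander: straight brass bar pull, 130 mm long, 35 mm high, standing on two posts. Origin under its middle.
- knob: Bystander: round brass cabinet knob, 32 mm across, 30 mm high.
- driver: Bystander: screwdriver lying at the back.
- jar: Bystander: glass storage jar with a brass lid, 84 mm across, 120 mm high.
- mug: Bystander: white mug, 80 mm across, 95 mm high.
- bowl: Bystander: blue bowl, 140 mm across, 55 mm high.
Not all that is in view belongs to the job. What is shaped like the stand but green or purple is not meant. What is shaped like the pull but black is not meant.

How it is judged:
On the way, in this order (a step that is already met when the one before it is completed fails the run):
1. the pull lies flat in the guide, its end home against the stop, let go (x of pull_end in the frame of home between -0.002 and 0.002 m and y of pull_end in the frame of home between -0.0045 and 0.0045 m and z of pull_end in the frame of home between -0.003 and 0.0025 m and angle between pull's own z axis and vertical below 0.06 rad and angle between the x axis of pull and the x axis of stand, either way round below 0.09 rad and contact force between the fingers and pull below 0.2 N and linear speed of pull below 0.02 m/s), for 0.2 s.
2. the ratchet has slipped with the pull clamped on the bed (x of pull_end in the frame of home between -0.002 and 0.002 m and y of pull_end in the frame of home between -0.0045 and 0.0045 m and z of pull_end in the frame of home between -0.003 and 0.0025 m and angle between pull's own z axis and vertical below 0.06 rad and angle between the x axis of pull and the x axis of stand, either way round below 0.09 rad and value of joint slip between 0.1 and 0.8 rad and contact force between bed and pull above 8 N), for 0.2 s.
At the end, for the whole second after the job is handed in: The pull lies flat on the bed (within 0.06 rad), lined up with the guide (0.09 rad, 4.5 mm sideways), its free end within 2 mm of the stop, clamped by the spindle (pressed on the bed with more than 8 N) and at rest; the ratchet has slipped by more than 0.1 rad and less than 0.8 rad (all of step 2 and linear speed of pull below 0.01 m/s); the robot touches nothing.
It fails at once if the ratchet is slipped by more than an eighth of a turn (0.8 rad) (value of joint slip above 0.8 rad).
It fails at once if the pull is pushed against the stop with more than 15 N (contact force between stop and pull above 15 N).
It fails at once if another thing on the counter is moved by more than 30 mm (distance of any of bar_pull, knob, driver, jar, mug, bowl from where it was at the start of the episode above 0.03 m).
It also fails if it takes over 72 s, if anything falls off the work surface, if the arm or the gripper's body presses on something with over 40 N, if the wrist force passes 120 N, or if a joint passes its speed limit or range.

## Working session

There is one attempt and no reset: what is moved stays moved. The work goes in short steps, Python scripts to look and compute and a tool call to move; the robot and the scene stay as the last step left them, time stands still between calls to the robot, and variables do not carry over. Pictures are saved under pics/ and viewed, at most 10 in all, crops included, and the job is handed in when it is done.

Besides the shell and the picture viewer there is one more tool, called after "Request:" by a JSON object that holds its "method" and its "body". carry_out: Moves the arm, as the interface text tells. Its arguments: {"type":"object","properties":{"targets":{"type":"array","items":{"type":"object","properties":{"hand":{"type":"number"},"x":{"type":"number"},"y":{"type":"number"},"z":{"type":"number"},"ax":{"type":"number"},"ay":{"type":"number"},"az":{"type":"number"}}}},"newtons":{"type":"number"}},"required":["targets"]}

```bash
ls; mkdir -p pics; cat > h.py <<'E'
import numpy as np, cv2
from plant import read_state, read_camera, camera_params, robot
from scipy.spatial.transform import Rotation as R
def P(name): 
    c=camera_params(name); return c,np.array(c["position"]),np.array(c["rotation"]).reshape(3,3) if np.size(c["rotation"])==9 else R.from_rotvec(c["rotation"]).as_matrix()
def rays(name,uv):
    c,p,M=P(name)
    K=np.array([[c["fx"],0,c["cx"]],[0,c["fy"],c["cy"]],[0,0,1.]])
    n=cv2.undistortPoints(np.float64(uv).reshape(-1,1,2),K,np.array([c["k1"],0,0,0.])).reshape(-1,2)
    return p,np.c_[n[:,0],-n[:,1],-np.ones(len(n))]@M.T
def onplane(name,uv,z):
    p,d=rays(name,uv); return p+d*((z-p[2])/d[:,2])[:,None]
def cloud(name,depth):
    v,u=np.mgrid[0:384,0:512]; p,d=rays(name,np.c_[u.ravel(),v.ravel()])
    return (p+d*depth.ravel()[:,None]).reshape(384,512,3)
E
python3 - <<'E'
from h import *
for n in("scene","top"):
    i,d=read_camera(n); np.savez(f"{n}0.npz",i=i,d=d); cv2.imwrite(f"pics/{n}0.png",i); print(n,camera_params(n),(d>0).mean())
print(read_state())
E
```

```text
pics
scene {'fx': 360.1347904192522, 'fy': 360.1347904192522, 'cx': 255.9328034531498, 'cy': 195.573659133493, 'k1': -0.05038893483387649, 'position': array([ 0.8957871 , -0.52664391,  0.72797709]), 'rotation': array([0.74975572, 0.22874733, 0.52034807])} 0.995849609375
top {'fx': 385.41954879252626, 'fy': 385.41954879252626, 'cx': 261.76642804749264, 'cy': 194.27805642786564, 'k1': 0.04503490018378307, 'position': array([ 0.33668982, -0.02550482,  1.19219284]), 'rotation': array([ 0.16619724, -0.12249779, -1.59468087])} 0.9961039225260416
{'t': 0.1, 'q': array([ 1.23562287e+00,  1.31062281e-01,  1.48917166e+00, -1.59242028e-06,
        1.52298948e+00, -8.53959321e-02]), 'dq': array([ 0.00120144, -0.00313878, -0.00317347, -0.00043485,  0.00031952,
       -0.00174963]), 'joint_torque': array([ 7.98793899e-04, -5.61339211e+01, -4.93094838e+01,  7.70099927e-02,
        2.90300354e-02, -6.21548270e-05]), 'tool_pos': array([0.1482212 , 0.58119094, 0.40380535]), 'orientation': array([-3.91288037e-01, -3.11678727e+00,  2.50542404e-03]), 'force': array([-0.12111199,  0.49948739, -0.63784366]), 'wrist_torque': array([-0.00440137, -0.05580789,  0.02647527]), 'gripper_force': 0.0, 'opening': 0.09360741618515081}
```

View pics/scene0.png

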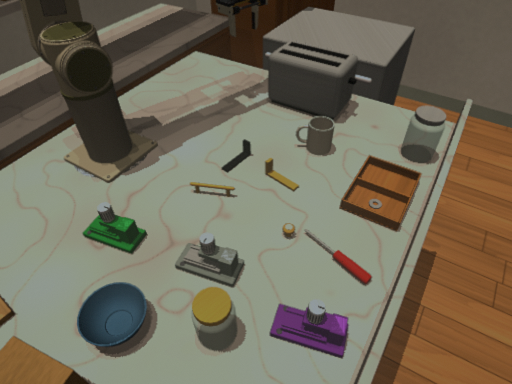

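View pics/top0.png

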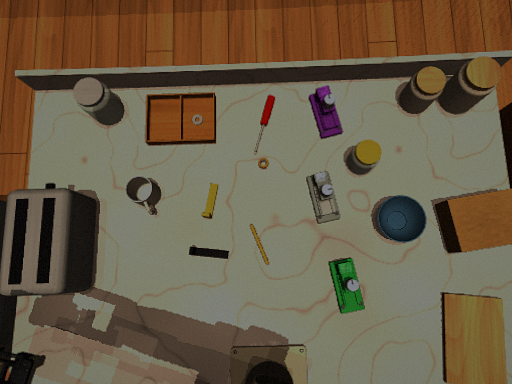

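Candidates: the brass pull is at top (210,200) / scene (281,176), with the black lookalike at top (209,253). The grey stand is at top (322,195) / scene (210,258); the green one at top (347,285) and the purple one at top (325,112) are decoys. I choose the brass pull and the grey stand, and check them with a close crop and depth.

```bash
cat >> h.py <<'E'
def rect(xy):
    (c,s,a)=cv2.minAreaRect(np.float32(xy*1000)); return np.round(c,1),np.round(s,1),round(a,1)
E
python3 - <<'E'
from h import *
T=np.load("top0.npz");S=np.load("scene0.npz")
ims=[]
for n,D,b in(("top",T,(185,165,355,235)),("scene",S,(165,140,310,290))):
    u0,v0,u1,v1=b; i,d=D["i"],D["d"]; C=cloud(n,d)
    sub=i[v0:v1,u0:u1]; hsv=cv2.cvtColor(sub,cv2.COLOR_BGR2HSV).reshape(-1,3).astype(int); X=C[v0:v1,u0:u1].reshape(-1,3)
    ims.append(cv2.resize(sub,None,fx=780/(u1-u0)/(1 if n=="top" else 2.8),fy=780/(u1-u0)/(1 if n=="top" else 2.8),interpolation=cv2.INTER_CUBIC))
    br=(hsv[:,0]>12)&(hsv[:,0]<32)&(hsv[:,1]>110)&(X[:,2]>.003)
    near=br&(X[:,0]>.3)
    # cluster brass
    m=(near.reshape(sub.shape[:2])).astype(np.uint8); k,l,st,_=cv2.connectedComponentsWithStats(m)
    for j in range(1,k):
        if st[j,4]<40: continue
        x=X[(l==j).ravel()]; print(n,"brass",st[j],rect(x[:,:2]),x[:,2].min(),x[:,2].max(), "low",rect(x[x[:,2]<.014][:,:2]) if (x[:,2]<.014).any() else 0,"high",np.median(x[x[:,2]>.042],0) if (x[:,2]>.042).any() else 0)
    g=(hsv[:,1]<60)&(X[:,2]>.008)
    m=g.reshape(sub.shape[:2]).astype(np.uint8);k,l,st,_=cv2.connectedComponentsWithStats(m)
    for j in range(1,k):
        if st[j,4]<80: continue
        x=X[(l==j).ravel()]; print(n,"grey",st[j],"all",rect(x[:,:2]))
        for a,b2 in((.008,.022),(.026,.033),(.06,.076),(.105,.12)):
            y=x[(x[:,2]>a)&(x[:,2]<b2)]
            if len(y)>4: print("  z",a,b2,len(y),rect(y[:,:2]),np.median(y,0))
w=780; c=np.zeros((sum(i.shape[0] for i in ims),w,3),np.uint8); r=0
for i in ims: c[r:r+i.shape[0],:i.shape[1]]=i[:,:w]; r+=i.shape[0]
cv2.imwrite("pics/crop0.png",c[:600]); print(c.shape)
E
```

```text
top brass [ 16  18  17  36 281] (array([542.1, 165.2]), array([ 24.6, 110.2]), 78.5) 0.0032812329021836284 0.05548108097579929 low (array([542. , 165.1]), array([ 24.5, 110.2]), 78.6) high [0.4933923  0.17452711 0.05023604]
top grey [121   6  34  52 894] all (array([ 462.5, -149.4]), array([134.5, 326.6]), 67.8)
  z 0.008 0.022 340 (array([ 540.5, -182.6]), array([148.8,  70.1]), 11.1) [ 0.51317879 -0.17682378  0.01799831]
  z 0.026 0.033 156 (array([ 544.1, -182.5]), array([117.4,  46.8]), 11.1) [ 0.51004046 -0.18673372  0.03004007]
  z 0.06 0.076 204 (array([ 566.5, -178.6]), array([81.9, 39.3]), 12.9) [ 0.58272693 -0.17403265  0.06962448]
  z 0.105 0.12 94 (array([ 545.5, -182. ]), array([29. , 29.7]), 26.2) [ 0.54604101 -0.18134744  0.11310696]
scene brass [101  18  32  32 295] (array([541.9, 164.2]), array([ 26.8, 108.9]), 78.8) 0.0037174486888600367 0.05211420988812754 low (array([543.9, 163.8]), array([ 26.8, 104.9]), 78.8) high [0.49372761 0.17300536 0.04909228]
scene brass [ 25  42  44  14 149] (array([401.9,  15.4]), array([122.9,  10.2]), 20.7) 0.005395989451282945 0.03744
[... 412 characters left out ...]
5.7) [0.38491156 0.21185801 0.01417122]
  z 0.026 0.033 12 (array([384.8, 213.8]), array([24.8,  5.7]), 0.9) [0.38550629 0.2127605  0.03079506]
scene grey [  10   92   69   54 2049] all (array([ 709.5, -302.6]), array([152.5, 562.5]), 54.9)
  z 0.008 0.022 705 (array([ 541.4, -183.3]), array([150.1,  72.1]), 11.4) [ 0.55189584 -0.20612142  0.01717159]
  z 0.026 0.033 352 (array([ 546.4, -182.8]), array([121.1,  47. ]), 10.6) [ 0.53030157 -0.19317649  0.0295493 ]
  z 0.06 0.076 429 (array([ 566.9, -180. ]), array([79.5, 41. ]), 12.4) [ 0.57985947 -0.18216973  0.0693857 ]
  z 0.105 0.12 154 (array([ 546.2, -182.7]), array([28.1, 31.2]), 31.5) [ 0.54725524 -0.18501985  0.11247843]
(609, 780, 3)
```

View pics/crop0.png

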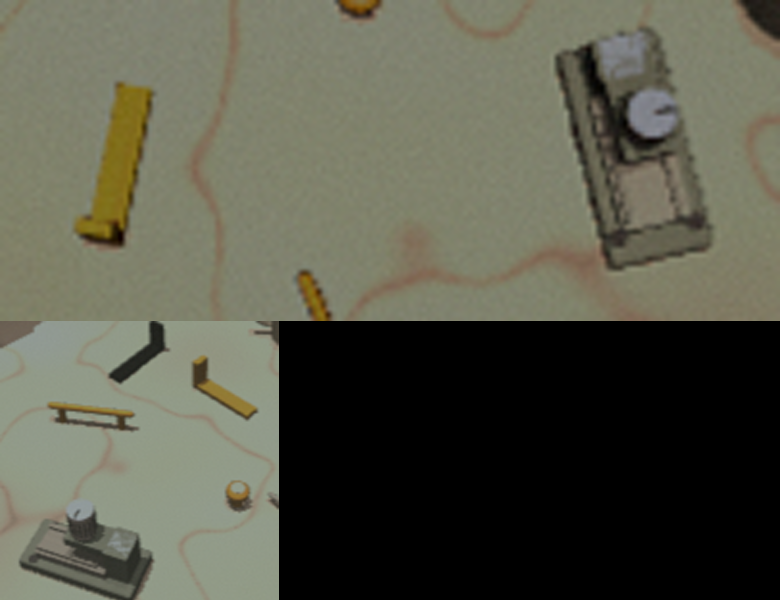

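```bash
cat >> h.py <<'E'
def plan(xyz,yaw):
    "row from the measured pose to TCP xyz, tool down, tool y at world yaw"
    s=read_state(); A=R.from_rotvec(s["orientation"])
    y=np.array([np.cos(yaw),np.sin(yaw),0]); z=np.array([0,0,-1.]); B=R.from_matrix(np.c_[np.cross(y,z),y,z])
    yn=A.as_matrix()[:,1]
    print("t",round(s["t"],2),"pos",s["tool_pos"].round(4),"yaw",round(float(np.arctan2(yn[1],yn[0])),4),"F",s["force"].round(2),"M",s["wrist_torque"].round(3),"op",round(s["opening"],4),"gf",round(s["gripper_force"],1),"q6",round(s["q"][5],3))
    print("shift",A.inv().apply(np.array(xyz)-s["tool_pos"]).round(4),"turn",(A.inv()*B).as_rotvec().round(4))
SP=np.array([.546,-.183]); SY=.195
def stand(x,y=0,z=0): return [SP[0]+x*np.cos(SY)-y*np.sin(SY),SP[1]+x*np.sin(SY)+y*np.cos(SY),z]
E
python3 -c "
from h import *
plan([.493,.1745,.30],-.199)"
```

```text
t 0.1 pos [0.1482 0.5812 0.4038] yaw 1.321 F [-0.12  0.5  -0.64] M [-0.004 -0.056  0.026] op 0.0936 gf 0.0 q6 -0.085
shift [-0.4346 -0.3087  0.1042] turn [-1.40e-03  1.10e-03  1.52e+00]
```

Request:
{"method": "carry_out", "body": {"targets": [{"hand": 60,"x": -0.05,"y": -0.035,"z": 0.01,"az": 0.17},{"hand": 60,"x": -0.097,"y": -0.069,"z": 0.02,"az": 0.34},{"hand": 60,"x": -0.145,"y": -0.103,"z": 0.03,"az": 0.51},{"hand": 60,"x": -0.193,"y": -0.137,"z": 0.04,"az": 0.68},{"hand": 60,"x": -0.241,"y": -0.171,"z": 0.05,"az": 0.85},{"hand": 60,"x": -0.29,"y": -0.206,"z": 0.06,"az": 1.02},{"hand": 60,"x": -0.338,"y": -0.24,"z": 0.07,"az": 1.19},{"hand": 60,"x": -0.386,"y": -0.274,"z": 0.09,"az": 1.36}], "newtons": 25}}

```text
schema error: expected keys hand, x, y, z, ax, ay, az
```

```bash
python3 -c "
from h import *
plan([.493,.1745,.25],-.199)"
```

```text
t 0.1 pos [0.1482 0.5812 0.4038] yaw 1.321 F [-0.12  0.5  -0.64] M [-0.004 -0.056  0.026] op 0.0936 gf 0.0 q6 -0.085
shift [-0.4346 -0.3086  0.1542] turn [-1.40e-03  1.10e-03  1.52e+00]
```

Request:
{"method": "carry_out", "body": {"targets": [{"hand": 60,"x": -0.05,"y": -0.035,"z": 0.01,"ax": 0,"ay": 0,"az": 0.17},{"hand": 60,"x": -0.097,"y": -0.069,"z": 0.02,"ax": 0,"ay": 0,"az": 0.34},{"hand": 60,"x": -0.145,"y": -0.103,"z": 0.03,"ax": 0,"ay": 0,"az": 0.51},{"hand": 60,"x": -0.193,"y": -0.137,"z": 0.04,"ax": 0,"ay": 0,"az": 0.68},{"hand": 60,"x": -0.241,"y": -0.171,"z": 0.05,"ax": 0,"ay": 0,"az": 0.85},{"hand": 60,"x": -0.29,"y": -0.206,"z": 0.06,"ax": 0,"ay": 0,"az": 1.02},{"hand": 60,"x": -0.338,"y": -0.24,"z": 0.07,"ax": 0,"ay": 0,"az": 1.19},{"hand": 60,"x": -0.386,"y": -0.274,"z": 0.09,"ax": 0,"ay": 0,"az": 1.36}], "newtons": 25}}

```text
t: 1.1
tool_pos: [0.4558, 0.2189, 0.315]
orientation: [2.27, 2.171, 0.003]
force: [0.6, 0.6, -0.0]
opening: 0.0557
gripper_force: 0.0
```

```bash
python3 -c "
from h import *
plan([.493,.1745,.25],-.199)"
```

```text
t 1.1 pos [0.4558 0.2189 0.315 ] yaw -0.0446 F [ 0.56  0.59 -0.05] M [-0.046  0.13  -0.004] op 0.0557 gf 0.0 q6 0.391
shift [-0.0427  0.0391  0.0651] turn [ 0.0016 -0.0009  0.1544]
```

Request:
{"method": "carry_out", "body": {"targets": [{"hand": 60,"x": -0.043,"y": 0.039,"z": 0.03,"ax": 0.0016,"ay": -0.0009,"az": 0.154},{"hand": 60,"x": -0.043,"y": 0.039,"z": 0.065,"ax": 0.0016,"ay": -0.0009,"az": 0.154},{"hand": 60,"x": -0.043,"y": 0.039,"z": 0.065,"ax": 0.0016,"ay": -0.0009,"az": 0.154},{"hand": 60,"x": -0.043,"y": 0.039,"z": 0.065,"ax": 0.0016,"ay": -0.0009,"az": 0.154}]}}

```text
t: 1.6
tool_pos: [0.4919, 0.1765, 0.2507]
orientation: [-2.424, -1.998, 0.002]
force: [0.4, -0.1, 0.9]
opening: 0.0554
gripper_force: 0.0
```

```bash
python3 - <<'E'
from h import *
plan([.493,.1745,.200],-.199)
i,d=read_camera("scene"); cv2.imwrite("pics/s1.png",cv2.resize(i[60:240,190:370],None,fx=3.2,fy=3.2,interpolation=cv2.INTER_CUBIC))
E
```

```text
t 1.6 pos [0.4919 0.1765 0.2507] yaw -0.1921 F [ 0.39 -0.06  0.85] M [-0.075  0.089  0.026] op 0.0554 gf 0.0 q6 0.439
shift [-0.0017  0.0016  0.0507] turn [-0.0013  0.0007  0.0069]
```

View pics/s1.png

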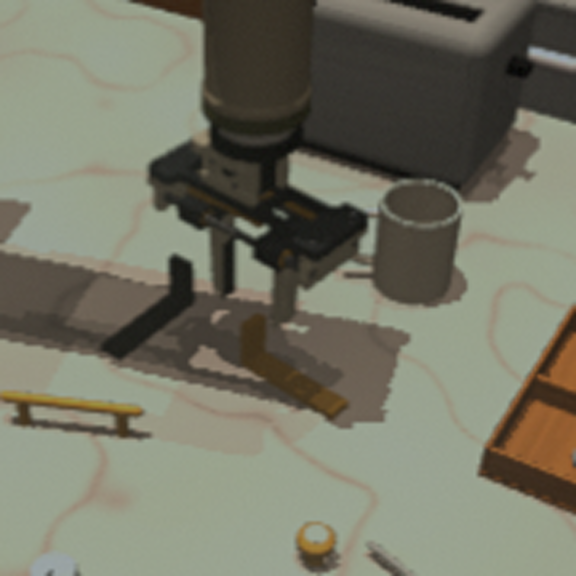

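The picture shows the open gripper above the brass upright at (253,330), clear of the black pull and the mug. I descend and grip.

Request:
{"method": "carry_out", "body": {"targets": [{"hand": 60,"x": -0.002,"y": 0.0015,"z": 0.025,"ax": -0.001,"ay": 0.0007,"az": 0.007},{"hand": 60,"x": -0.002,"y": 0.0015,"z": 0.05,"ax": -0.001,"ay": 0.0007,"az": 0.007},{"hand": 60,"x": -0.002,"y": 0.0015,"z": 0.05,"ax": -0.001,"ay": 0.0007,"az": 0.007},{"hand": 3,"x": -0.002,"y": 0.0015,"z": 0.05,"ax": -0.001,"ay": 0.0007,"az": 0.007},{"hand": 3,"x": -0.002,"y": 0.0015,"z": 0.05,"ax": -0.001,"ay": 0.0007,"az": 0.007},{"hand": 3,"x": -0.002,"y": 0.0015,"z": 0.05,"ax": -0.001,"ay": 0.0007,"az": 0.007},{"hand": 3,"x": -0.002,"y": 0.0015,"z": 0.05,"ax": -0.001,"ay": 0.0007,"az": 0.007},{"hand": 3,"x": -0.002,"y": 0.0015,"z": 0.05,"ax": -0.001,"ay": 0.0007,"az": 0.007}], "newtons": 25}}

```text
t: 2.65
tool_pos: [0.4929, 0.1737, 0.1998]
orientation: [-2.432, -1.988, 0.001]
force: [-4.1, 0.2, 1.9]
opening: 0.0105
gripper_force: 1.5
```

```bash
python3 -c "
from h import *
plan([.493,.1745,.31],-.199)"
```

```text
t 2.65 pos [0.4929 0.1737 0.1998] yaw -0.2001 F [-4.09  0.21  1.89] M [ 0.018  0.582 -0.033] op 0.0105 gf 1.5 q6 0.441
shift [ 8.000e-04 -1.000e-04 -1.102e-01] turn [-0.0007  0.0003 -0.0011]
```

Request:
{"method": "carry_out", "body": {"targets": [{"hand": 3,"x": 0,"y": 0,"z": 0,"ax": 0,"ay": 0,"az": 0},{"hand": 3,"x": 0,"y": 0,"z": -0.02,"ax": 0,"ay": 0,"az": 0},{"hand": 3,"x": 0,"y": 0,"z": -0.05,"ax": 0,"ay": 0,"az": 0},{"hand": 3,"x": 0,"y": 0,"z": -0.09,"ax": 0,"ay": 0,"az": 0},{"hand": 3,"x": 0,"y": 0,"z": -0.11,"ax": 0,"ay": 0,"az": 0},{"hand": 3,"x": 0,"y": 0,"z": -0.11,"ax": 0,"ay": 0,"az": 0}], "newtons": 30}}

```text
t: 3.4
tool_pos: [0.4936, 0.1739, 0.3113]
orientation: [2.431, 1.988, 0.004]
force: [0.1, 0.0, -2.2]
opening: 0.0098
gripper_force: 30.0
```

```bash
python3 -c "
from h import *
plan(stand(-.12,0,.30),SY)"
```

```text
t 3.4 pos [0.4936 0.1739 0.3113] yaw -0.2 F [ 0.06  0.02 -2.16] M [-0.05   0.154  0.019] op 0.0098 gf 30.0 q6 0.441
shift [-0.3855  0.0115  0.0109] turn [ 0.0027 -0.0006 -0.395 ]
```

Request:
{"method": "carry_out", "body": {"targets": [{"hand": 3,"x": -0.03,"y": 0,"z": 0,"ax": 0,"ay": 0,"az": -0.03},{"hand": 3,"x": -0.08,"y": 0.003,"z": 0,"ax": 0,"ay": 0,"az": -0.08},{"hand": 3,"x": -0.135,"y": 0.004,"z": 0,"ax": 0,"ay": 0,"az": -0.14},{"hand": 3,"x": -0.19,"y": 0.006,"z": 0,"ax": 0,"ay": 0,"az": -0.2},{"hand": 3,"x": -0.245,"y": 0.008,"z": 0,"ax": 0,"ay": 0,"az": -0.26},{"hand": 3,"x": -0.3,"y": 0.01,"z": 0.005,"ax": 0.001,"ay": 0,"az": -0.32},{"hand": 3,"x": -0.35,"y": 0.011,"z": 0.01,"ax": 0.002,"ay": 0,"az": -0.37},{"hand": 3,"x": -0.3855,"y": 0.0115,"z": 0.011,"ax": 0.0027,"ay": -0.0006,"az": -0.395}]}}

```text
t: 4.4
tool_pos: [0.4259, -0.2074, 0.296]
orientation: [-1.989, -2.422, 0.005]
force: [2.1, -5.3, -3.3]
opening: 0.0097
gripper_force: 30.1
```

```bash
python3 -c "
from h import *
plan(stand(-.12,0,.25),SY)"
```

```text
t 4.4 pos [ 0.4259 -0.2074  0.296 ] yaw 0.1954 F [ 2.12 -5.26 -3.34] M [-1.211 -0.117 -0.401] op 0.0097 gf 30.1 q6 -0.756
shift [0.0005 0.0029 0.0459] turn [-0.0071 -0.004   0.0004]
```

Request:
{"method": "carry_out", "body": {"targets": [{"hand": 3,"x": 0,"y": 0,"z": 0.02,"ax": 0,"ay": 0,"az": 0},{"hand": 3,"x": 0,"y": 0,"z": 0.04,"ax": 0,"ay": 0,"az": 0},{"hand": 3,"x": 0,"y": 0,"z": 0.05,"ax": 0,"ay": 0,"az": 0},{"hand": 3,"x": 0,"y": 0,"z": 0.05,"ax": 0,"ay": 0,"az": 0},{"hand": 3,"x": 0,"y": 0,"z": 0.05,"ax": 0,"ay": 0,"az": 0}]}}

```text
t: 5.03
tool_pos: [0.4253, -0.2068, 0.2471]
orientation: [-1.99, -2.421, 0.011]
force: [-15.3, -4.0, 10.6]
opening: 0.0167
gripper_force: 30.9
```

```bash
python3 - <<'E'
from h import *
plan(stand(-.12,0,.232),SY)
for n,b in(("scene",(150,190,290,330)),("top",(280,150,390,260))):
    i,d=read_camera(n); np.savez(f"{n}2.npz",i=i,d=d); u0,v0,u1,v1=b
    X=cloud(n,d).reshape(-1,3); h=cv2.cvtColor(i,cv2.COLOR_BGR2HSV).reshape(-1,3).astype(int)
    br=(h[:,0]>12)&(h[:,0]<32)&(h[:,1]>110)&(np.linalg.norm(X[:,:2]-[.48,-.196],axis=1)<.1)&(X[:,2]>.03)&(X[:,2]<.11)
    x=X[br]; L=x[(x[:,2]<.066)]; print(n,len(x),len(L)); 
    if len(L)>15: print(rect(L[:,:2]),np.percentile(L[:,2],[5,50,95]), "fit plane/line", cv2.fitLine(np.float32(L),cv2.DIST_L2,0,.01,.01).ravel())
    # stand-frame extents
    def sf(p): q=p[:,:2]-SP; return np.c_[q@[np.cos(SY),np.sin(SY)],q@[-np.sin(SY),np.cos(SY)],p[:,2]]
    q=sf(L); print(np.percentile(q,[2,50,98],axis=0).round(4))
    cv2.imwrite(f"pics/{n}2.png",cv2.resize(i[v0:v1,u0:u1],None,fx=4,fy=4,interpolation=cv2.INTER_CUBIC))
a,b=cv2.imread("pics/scene2.png"),cv2.imread("pics/top2.png"); H=560
cv2.imwrite("pics/both2.png",cv2.resize(np.hstack([a,cv2.resize(b,(a.shape[0],H))]),(800,400)))
E
```

```text
t 5.03 pos [ 0.4253 -0.2068  0.2471] yaw 0.1945 F [-15.26  -3.95  10.61] M [-0.421  1.702  0.022] op 0.0167 gf 30.9 q6 -0.751
shift [-0.      0.0031  0.0151] turn [-0.0101 -0.0015 -0.0005]
scene 428 144
(array([ 464. , -197.2]), array([82.1, 25.4]), 11.6) [0.05516168 0.06194313 0.0654852 ] fit plane/line [ 0.9636728   0.24332406  0.11012726  0.4551355  -0.20321402  0.06162866]
[[-0.1218 -0.0105  0.0534]
 [-0.0934 -0.0049  0.0619]
 [-0.0549  0.0127  0.0658]]
top 2 0Traceback (most recent call last):
  File "<stdin>", line 11, in <module>
    return _quantile_unchecked(
        a, q, axis, out, overwrite_input, method, keepdims, weights)
    return _ureduce(a,
                    func=_quantile_ureduce_func,
    ...<5 lines>...
                    overwrite_input=overwrite_input,
                    method=method)
    r = func(a, **kwargs)
    result = _quantile(arr,
                       quantiles=q,
    ...<2 lines>...
                       out=out,
                       weights=wgt)
    slices_having_nans = np.isnan(arr[-1, ...])
                                  ~~~^^^^^^^^^
IndexError: index -1 is out of bounds for axis 0 with size 0
```

The free end has caught on the micrometer arm's front edge; I lowered too far in. I lift, back off and look at how the pull sits.

Request:
{"method": "carry_out", "body": {"targets": [{"hand": 3,"x": 0,"y": 0,"z": -0.02,"ax": 0,"ay": 0,"az": 0},{"hand": 3,"x": 0,"y": 0,"z": -0.05,"ax": 0,"ay": 0,"az": 0},{"hand": 3,"x": 0,"y": -0.02,"z": -0.05,"ax": 0,"ay": 0,"az": 0},{"hand": 3,"x": 0,"y": -0.03,"z": -0.05,"ax": 0,"ay": 0,"az": 0},{"hand": 3,"x": 0,"y": -0.03,"z": -0.05,"ax": 0,"ay": 0,"az": 0}]}}

```text
t: 5.75
tool_pos: [0.3974, -0.212, 0.2975]
orientation: [-1.993, -2.423, 0.004]
force: [1.1, -0.6, -1.5]
opening: 0.0097
gripper_force: 30.0
```

```bash
cat > look.py <<'E'
from h import *
import sys
k=sys.argv[1]
plan(stand(-.15,0,.30),SY)
out=[]
for n,b in(("scene",(120,180,290,350)),("top",(270,140,390,260))):
    i,d=read_camera(n); np.savez(f"{n}{k}.npz",i=i,d=d); u0,v0,u1,v1=b
    X=cloud(n,d).reshape(-1,3); h=cv2.cvtColor(i,cv2.COLOR_BGR2HSV).reshape(-1,3).astype(int)
    br=(h[:,0]>12)&(h[:,0]<32)&(h[:,1]>110)&(np.linalg.norm(X[:,:2]-[.46,-.20],axis=1)<.11)&(X[:,2]>.03)&(X[:,2]<.2)
    x=X[br]; q=x[:,:2]-SP; q=np.c_[q@[np.cos(SY),np.sin(SY)],q@[-np.sin(SY),np.cos(SY)],x[:,2]]
    print(n,len(q))
    if len(q)>5:
        for lo in np.arange(-.21,.03,.015):
            s=q[(q[:,0]>=lo)&(q[:,0]<lo+.015)]
            if len(s)>3: print(" x %.3f n %d y %s z %s"%(lo+.0075,len(s),np.percentile(s[:,1],[3,97]).round(4),np.percentile(s[:,2],[3,50,97]).round(4)))
        print(" xmax",q[:,0].max().round(4))
    out.append(cv2.resize(i[v0:v1,u0:u1],(400,400),interpolation=cv2.INTER_CUBIC))
cv2.imwrite(f"pics/both{k}.png",np.hstack(out))
E
python3 look.py 3
```

```text
t 5.75 pos [ 0.3974 -0.212   0.2975] yaw 0.1941 F [ 1.06 -0.58 -1.55] M [-0.053  0.124 -0.003] op 0.0097 gf 30.0 q6 -0.796
shift [-0.0003  0.0014 -0.0025] turn [-0.0049 -0.0015 -0.0009]
scene 474
 x -0.158 n 38 y [-0.0096 -0.0029] z [0.1035 0.1329 0.1502]
 x -0.143 n 57 y [-0.0099  0.0113] z [0.1024 0.1076 0.1489]
 x -0.128 n 64 y [-0.0093  0.0135] z [0.1017 0.1064 0.1083]
 x -0.113 n 67 y [-0.0092  0.015 ] z [0.1001 0.1062 0.1083]
 x -0.098 n 62 y [-0.0088  0.0131] z [0.0986 0.1062 0.1082]
 x -0.083 n 65 y [-0.0092  0.0128] z [0.1005 0.1061 0.1081]
 x -0.068 n 62 y [-0.0094  0.0118] z [0.1015 0.1061 0.1086]
 x -0.053 n 59 y [-0.0094  0.0123] z [0.1006 0.1062 0.1081]
 xmax -0.0454
top 18
 x -0.098 n 5 y [0.0025 0.0144] z [0.0989 0.1047 0.1091]
 x -0.083 n 10 y [0.0016 0.0148] z [0.0998 0.1051 0.1084]
 xmax -0.0005
```

View pics/both3.png

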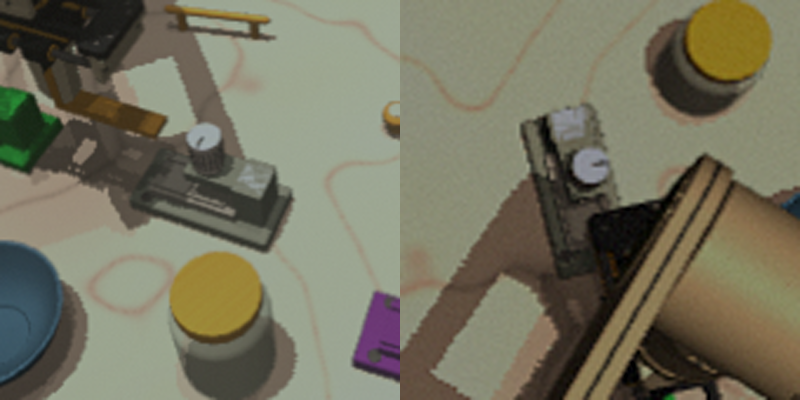

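```bash
python3 - <<'E'
from h import *
def sf(x): q=x[...,:2]-SP; return np.stack([q@[np.cos(SY),np.sin(SY)],q@[-np.sin(SY),np.cos(SY)],x[...,2]],-1)
for n in("top","scene"):
    D=np.load(f"{n}0.npz"); X=cloud(n,D["d"]); h=cv2.cvtColor(D["i"],cv2.COLOR_BGR2HSV).astype(int)
    g=(h[...,0]>45)&(h[...,0]<75)&(h[...,1]>120)&(X[...,2]>.008); q=sf(X[g]); 
    print("green",np.percentile(q[:,0],[1,99]),np.percentile(q[:,1],[1,99]),"tall",[np.percentile(q[q[:,2]>.06][:,k],[1,99]).round(3) for k in(0,1)])
    q=sf(X); q=q[(abs(q[...,1])<.05)&(q[...,0]>-.1)&(q[...,0]<.09)]
    for z0,z1,a,b in((.010,.022,-.07,.06),(.0265,.0315,-.055,-.022),(.033,.038,-.055,-.022),(.066,.073,-.02,.06),(.110,.116,-.02,.02)):
        s=q[(q[:,2]>z0)&(q[:,2]<z1)&(q[:,0]>a)&(q[:,0]<b)]
        print(n,z0,len(s),"y",np.percentile(s[:,1],[2,50,98]).round(4),"x",np.percentile(s[:,0],[2,50,98]).round(4), "rails" if z0==.033 else "", (s[s[:,1]<0][:,1].mean().round(4),s[s[:,1]>0][:,1].mean().round(4)) if z0==.033 else "")
E
```

```text
green [-0.34944608  0.08402593] [-0.03460306  0.81111549] tall [array([-0.411,  0.143]), array([-0.022,  0.828])]
top 0.01 327 y [-0.0331  0.0248  0.0361] x [-0.0691 -0.022   0.0561]  
top 0.0265 79 y [-0.0218 -0.0001  0.023 ] x [-0.0544 -0.0383 -0.0226]  
top 0.033 44 y [-0.0175  0.0124  0.0223] x [-0.0539 -0.0398 -0.0228] rails (np.float64(-0.0119), np.float64(0.0171))
top 0.066 182 y [-0.0177  0.0032  0.0199] x [-0.0177  0.035   0.0585]  
top 0.11 84 y [-0.0115  0.0015  0.0157] x [-0.0143  0.0002  0.014 ]  
green [-0.347026   -0.20230799] [-0.03688853  0.02715708] tall [array([-0.289,  0.277]), array([-0.405,  0.016])]
scene 0.01 458 y [-0.0349 -0.0272  0.0325] x [-0.0691 -0.0052  0.059 ]  
scene 0.0265 119 y [-0.0226 -0.0027  0.0175] x [-0.0543 -0.0421 -0.0231]  
scene 0.033 49 y [-0.0193 -0.0149  0.0194] x [-0.054  -0.0404 -0.0232] rails (np.float64(-0.0163), np.float64(0.0173))
scene 0.066 357 y [-0.0187 -0.0038  0.0178] x [-0.0162  0.0345  0.0593]  
scene 0.11 131 y [-0.0135 -0.0005  0.0133] x [-0.0132  0.0001  0.0135]
```

Request:
{"method": "carry_out", "body": {"targets": [{"hand": 3,"x": -0.001,"y": 0.011,"z": 0.02,"ax": -0.002,"ay": 0,"az": 0},{"hand": 3,"x": -0.001,"y": 0.011,"z": 0.045,"ax": -0.004,"ay": 0,"az": 0},{"hand": 3,"x": -0.001,"y": 0.011,"z": 0.057,"ax": -0.004,"ay": 0,"az": 0},{"hand": 3,"x": -0.001,"y": 0.011,"z": 0.057,"ax": -0.004,"ay": 0,"az": 0},{"hand": 3,"x": -0.001,"y": 0.011,"z": 0.057,"ax": -0.004,"ay": 0,"az": 0}]}}

```text
t: 6.48
tool_pos: [0.4094, -0.2113, 0.2427]
orientation: [1.994, 2.426, 0.001]
force: [-0.5, 0.6, -1.8]
opening: 0.01
gripper_force: 30.0
```

```bash
sed -i 's/X\[:,2\]>.03)/X[:,2]>.02)/; s/plan(.*/plan(stand(-.14,-.001,.230),SY)/' look.py; python3 look.py 4
```

```text
t 6.47 pos [ 0.4094 -0.2113  0.2427] yaw 0.195 F [-0.55  0.56 -1.78] M [-0.044  0.067 -0.046] op 0.01 gf 30.0 q6 -0.783
shift [ 0.0003 -0.0005  0.0127] turn [ 0.0014  0.0008 -0.    ]
scene 617
 x -0.173 n 5 y [-0.0251 -0.0228] z [0.1664 0.169  0.1745]
 x -0.158 n 12 y [-0.0243 -0.0226] z [0.1649 0.1688 0.1728]
 x -0.143 n 77 y [-0.0343  0.0065] z [0.0494 0.0934 0.1726]
 x -0.128 n 82 y [-0.0238  0.0127] z [0.0478 0.0637 0.1851]
 x -0.113 n 105 y [-0.0311  0.0176] z [0.047  0.053  0.1737]
 x -0.098 n 90 y [-0.0338  0.0193] z [0.0469 0.0525 0.1707]
 x -0.083 n 64 y [-0.0121  0.0113] z [0.0476 0.0516 0.0539]
 x -0.068 n 62 y [-0.0109  0.0116] z [0.0453 0.0519 0.0542]
 x -0.053 n 62 y [-0.0117  0.0116] z [0.0453 0.0517 0.0538]
 x -0.038 n 58 y [-0.011   0.0112] z [0.0454 0.0518 0.0538]
 xmax -0.0325
top 35
 x -0.188 n 5 y [0.0116 0.0246] z [0.16   0.1818 0.1855]
 x -0.173 n 4 y [0.0267 0.0317] z [0.1595 0.1615 0.1656]
 x -0.083 n 7 y [0.0048 0.0291] z [0.0705 0.1597 0.1854]
 x -0.068 n 9 y [-0.0081  0.0291] z [0.0485 0.0529 0.1838]
 x -0.053 n 5 y [-0.0071  0.0269] z [0.182  0.1826 0.1835]
 xmax -0.0151
```

View pics/both4.png

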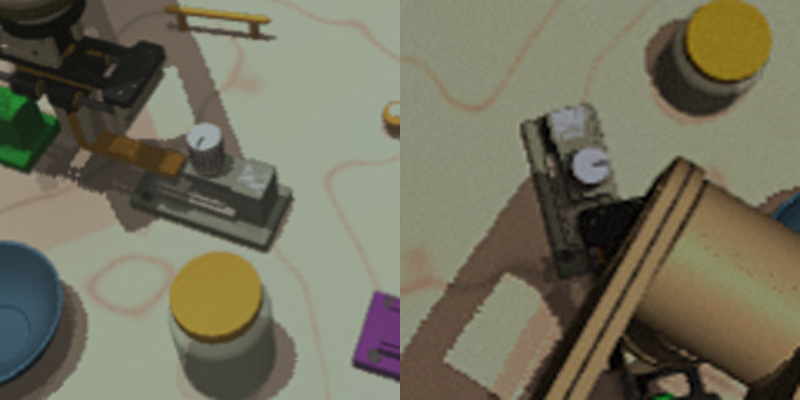

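The pull is level, with its nose 12 mm before the arm and its centreline matching the rails within 0.5 mm. I lower it into the guide.

Request:
{"method": "carry_out", "body": {"targets": [{"hand": 3,"x": 0,"y": 0,"z": 0.005,"ax": 0,"ay": 0,"az": 0},{"hand": 3,"x": 0,"y": 0,"z": 0.01,"ax": 0,"ay": 0,"az": 0},{"hand": 3,"x": 0,"y": 0,"z": 0.013,"ax": 0,"ay": 0,"az": 0},{"hand": 3,"x": 0,"y": 0,"z": 0.013,"ax": 0,"ay": 0,"az": 0},{"hand": 3,"x": 0,"y": 0,"z": 0.013,"ax": 0,"ay": 0,"az": 0}]}}

```text
t: 7.2
tool_pos: [0.409, -0.2111, 0.2289]
orientation: [1.994, 2.427, 0.001]
force: [0.4, -0.2, -2.5]
opening: 0.0101
gripper_force: 30.0
```

```bash
sed -i 's/plan(.*/plan(stand(-.075,0,.230),SY)/' look.py; python3 look.py 5 | grep -v ' n [0-9] '
```

```text
t 7.2 pos [ 0.409  -0.2111  0.2289] yaw 0.195 F [ 0.36 -0.23 -2.51] M [-0.099  0.102  0.046] op 0.0101 gf 30.0 q6 -0.783
shift [ 0.001   0.0648 -0.0011] turn [ 0.0006  0.0001 -0.    ]
scene 599
 x -0.158 n 15 y [-0.0247 -0.022 ] z [0.151  0.1549 0.1608]
 x -0.143 n 79 y [-0.0334  0.0046] z [0.0365 0.0796 0.1592]
 x -0.128 n 85 y [-0.0233  0.012 ] z [0.0322 0.0516 0.1728]
 x -0.113 n 96 y [-0.0317  0.0169] z [0.0343 0.0392 0.1593]
 x -0.098 n 92 y [-0.0343  0.0217] z [0.0338 0.0388 0.1564]
 x -0.083 n 62 y [-0.0112  0.0115] z [0.0322 0.0377 0.0404]
 x -0.068 n 62 y [-0.0115  0.0116] z [0.0312 0.0379 0.0398]
 x -0.053 n 59 y [-0.0114  0.0124] z [0.0349 0.0379 0.0401]
 x -0.038 n 46 y [-0.0112  0.0127] z [0.034  0.0383 0.04  ]
 xmax -0.0332
top 30
 xmax -0.0015
```

Request:
{"method": "carry_out", "body": {"targets": [{"hand": 3,"x": 0,"y": 0.008,"z": 0,"ax": 0,"ay": 0,"az": 0},{"hand": 3,"x": 0,"y": 0.016,"z": 0,"ax": 0,"ay": 0,"az": 0},{"hand": 3,"x": 0,"y": 0.024,"z": 0,"ax": 0,"ay": 0,"az": 0},{"hand": 3,"x": 0,"y": 0.032,"z": 0,"ax": 0,"ay": 0,"az": 0},{"hand": 3,"x": 0,"y": 0.04,"z": 0,"ax": 0,"ay": 0,"az": 0},{"hand": 3,"x": 0,"y": 0.048,"z": 0,"ax": 0,"ay": 0,"az": 0},{"hand": 3,"x": 0,"y": 0.052,"z": 0,"ax": 0,"ay": 0,"az": 0},{"hand": 3,"x": 0,"y": 0.055,"z": 0,"ax": 0,"ay": 0,"az": 0}]}}

```text
t: 8.3
tool_pos: [0.4632, -0.2004, 0.2289]
orientation: [1.994, 2.427, 0.001]
force: [-1.0, 0.0, -1.6]
opening: 0.0098
gripper_force: 30.0
```

Request:
{"method": "carry_out", "body": {"targets": [{"hand": 3,"x": 0,"y": 0.001,"z": 0,"ax": 0,"ay": 0,"az": 0},{"hand": 3,"x": 0,"y": 0.002,"z": 0,"ax": 0,"ay": 0,"az": 0},{"hand": 3,"x": 0,"y": 0.003,"z": 0,"ax": 0,"ay": 0,"az": 0},{"hand": 3,"x": 0,"y": 0.003,"z": 0,"ax": 0,"ay": 0,"az": 0}]}}

```text
t: 8.8
tool_pos: [0.4659, -0.1999, 0.229]
orientation: [1.994, 2.427, 0.001]
force: [0.2, 0.9, -1.8]
opening: 0.0103
gripper_force: 30.0
```

```bash
python3 look.py 6 | grep -v ' n [0-9] '
```

```text
t 8.8 pos [ 0.4659 -0.1999  0.229 ] yaw 0.1949 F [ 0.15  0.92 -1.76] M [-0.148  0.107 -0.023] op 0.0103 gf 30.0 q6 -0.702
shift [ 0.001   0.0069 -0.001 ] turn [ 0.0006  0.0001 -0.0001]
scene 453
 x -0.098 n 17 y [-0.0239 -0.0223] z [0.1498 0.1547 0.1601]
 x -0.083 n 89 y [-0.035  -0.0062] z [0.0337 0.0761 0.1582]
 x -0.068 n 83 y [-0.023   0.0134] z [0.0321 0.0404 0.1727]
 x -0.053 n 114 y [-0.0355  0.0198] z [0.0341 0.0401 0.1588]
 x -0.038 n 66 y [-0.0228  0.0117] z [0.0333 0.0382 0.1574]
 x -0.023 n 24 y [-0.011  -0.0047] z [0.0317 0.0371 0.0395]
 x -0.008 n 22 y [-0.011  -0.0062] z [0.0312 0.0368 0.0405]
 x 0.007 n 19 y [-0.0116 -0.0067] z [0.0312 0.038  0.0402]
 x 0.022 n 12 y [-0.0113 -0.0057] z [0.0306 0.0366 0.0384]
 xmax 0.0217
top 23
 xmax 0.0091
```

Request:
{"method": "carry_out", "body": {"targets": [{"hand": 3,"x": 0,"y": 0.001,"z": 0,"ax": 0,"ay": 0,"az": 0},{"hand": 3,"x": 0,"y": 0.002,"z": 0,"ax": 0,"ay": 0,"az": 0},{"hand": 3,"x": 0,"y": 0.003,"z": 0,"ax": 0,"ay": 0,"az": 0},{"hand": 3,"x": 0,"y": 0.0035,"z": 0,"ax": 0,"ay": 0,"az": 0},{"hand": 3,"x": 0,"y": 0.004,"z": 0,"ax": 0,"ay": 0,"az": 0},{"hand": 3,"x": 0,"y": 0.004,"z": 0,"ax": 0,"ay": 0,"az": 0}], "newtons": 12}}

```text
t: 9.65
tool_pos: [0.4698, -0.1991, 0.229]
orientation: [1.994, 2.427, 0.001]
force: [-0.0, 0.1, -1.6]
opening: 0.0098
gripper_force: 12.0
```

Request:
{"method": "carry_out", "body": {"targets": [{"hand": 3,"x": 0,"y": 0.0005,"z": 0,"ax": 0,"ay": 0,"az": 0},{"hand": 3,"x": 0,"y": 0.001,"z": 0,"ax": 0,"ay": 0,"az": 0},{"hand": 3,"x": 0,"y": 0.001,"z": 0,"ax": 0,"ay": 0,"az": 0}]}}

```text
t: 10.02
tool_pos: [0.4708, -0.1989, 0.229]
orientation: [1.994, 2.427, 0.001]
force: [-1.1, -0.0, -1.1]
opening: 0.01
gripper_force: 12.0
```

Request:
{"method": "carry_out", "body": {"targets": [{"hand": 3,"x": 0,"y": 0.0005,"z": 0,"ax": 0,"ay": 0,"az": 0},{"hand": 3,"x": 0,"y": 0.001,"z": 0,"ax": 0,"ay": 0,"az": 0},{"hand": 3,"x": 0,"y": 0.001,"z": 0,"ax": 0,"ay": 0,"az": 0}]}}

```text
t: 10.4
tool_pos: [0.4717, -0.1987, 0.2289]
orientation: [1.994, 2.427, 0.0]
force: [-1.4, 0.7, -1.6]
opening: 0.0096
gripper_force: 12.0
```

Request:
{"method": "carry_out", "body": {"targets": [{"hand": 3,"x": 0,"y": 0.0004,"z": 0,"ax": 0,"ay": 0,"az": 0},{"hand": 3,"x": 0,"y": 0.0008,"z": 0,"ax": 0,"ay": 0,"az": 0},{"hand": 3,"x": 0,"y": 0.0008,"z": 0,"ax": 0,"ay": 0,"az": 0}]}}

```text
t: 10.78
tool_pos: [0.472, -0.1987, 0.2289]
orientation: [-1.994, -2.426, 0.001]
force: [-7.3, -1.2, 2.5]
opening: 0.01
gripper_force: 12.0
```

Request:
{"method": "carry_out", "body": {"targets": [{"hand": 3,"x": 0,"y": 0.0004,"z": 0,"ax": 0,"ay": 0,"az": 0},{"hand": 3,"x": 0,"y": 0.0005,"z": 0,"ax": 0,"ay": 0,"az": 0},{"hand": 3,"x": 0,"y": 0.0005,"z": 0,"ax": 0,"ay": 0,"az": 0}]}}

```text
t: 11.15
tool_pos: [0.4722, -0.1987, 0.2289]
orientation: [-1.994, -2.426, 0.002]
force: [-8.7, -1.5, 3.2]
opening: 0.0099
gripper_force: 12.0
```

Contact with the stop is at about 8.7 N, so the end is home. I release, opening only partly so the front finger stays clear of the arm.

Request:
{"method": "carry_out", "body": {"targets": [{"hand": 3,"x": 0,"y": -0.0004,"z": 0.0003,"ax": 0,"ay": 0,"az": 0},{"hand": 15,"x": 0,"y": -0.0004,"z": 0.0003,"ax": 0,"ay": 0,"az": 0},{"hand": 30,"x": 0,"y": -0.0004,"z": 0,"ax": 0,"ay": 0,"az": 0},{"hand": 30,"x": 0,"y": -0.0004,"z": 0,"ax": 0,"ay": 0,"az": 0},{"hand": 30,"x": 0,"y": -0.0004,"z": 0,"ax": 0,"ay": 0,"az": 0}]}}

```text
t: 11.78
tool_pos: [0.4728, -0.1985, 0.2291]
orientation: [1.994, 2.427, 0.001]
force: [-0.4, 0.2, 1.0]
opening: 0.0275
gripper_force: 0.0
```

```bash
sed -i 's/plan(.*/plan(stand(-.075,0,.320),SY)/' look.py; python3 look.py 7 | grep -v ' n [0-9] '
```

```text
t 11.78 pos [ 0.4728 -0.1985  0.2291] yaw 0.1951 F [-0.45  0.16  0.98] M [-0.066  0.067  0.017] op 0.0275 gf 0.0 q6 -0.693
shift [ 0.001  -0.0001 -0.0909] turn [0.001  0.0003 0.0001]
scene 449
 x -0.113 n 11 y [-0.0241 -0.0224] z [0.1503 0.155  0.1608]
 x -0.098 n 17 y [-0.0303 -0.0218] z [0.1461 0.1535 0.1587]
 x -0.083 n 58 y [-0.0348 -0.0026] z [0.0394 0.0786 0.1591]
 x -0.068 n 115 y [-0.0232  0.0123] z [0.0323 0.0645 0.1712]
 x -0.053 n 64 y [-0.0241  0.017 ] z [0.0332 0.0389 0.1596]
 x -0.038 n 99 y [-0.035   0.0196] z [0.0343 0.039  0.157 ]
 x -0.023 n 28 y [-0.0303 -0.0042] z [0.0318 0.0371 0.147 ]
 x -0.008 n 22 y [-0.0113 -0.0053] z [0.0305 0.0363 0.0385]
 x 0.007 n 23 y [-0.0115 -0.0055] z [0.033 0.037 0.04 ]
 x 0.022 n 12 y [-0.0114 -0.0055] z [0.0297 0.0372 0.0385]
 xmax 0.0219
top 35
 x -0.113 n 18 y [-0.0312  0.0312] z [0.1434 0.1504 0.1888]
 xmax 0.0186
```

Request:
{"method": "carry_out", "body": {"targets": [{"hand": 30,"x": 0,"y": 0,"z": -0.02,"ax": 0,"ay": 0,"az": 0},{"hand": 30,"x": 0,"y": 0,"z": -0.06,"ax": 0,"ay": 0,"az": 0},{"hand": 30,"x": 0,"y": 0,"z": -0.11,"ax": 0,"ay": 0,"az": 0},{"hand": 60,"x": 0.0005,"y": 0.015,"z": -0.11,"ax": 0,"ay": 0,"az": -0.17},{"hand": 60,"x": 0.001,"y": 0.03,"z": -0.11,"ax": 0,"ay": 0,"az": -0.35},{"hand": 60,"x": 0.001,"y": 0.05,"z": -0.11,"ax": 0,"ay": 0,"az": -0.53},{"hand": 60,"x": 0.001,"y": 0.07,"z": -0.11,"ax": 0,"ay": 0,"az": -0.71},{"hand": 60,"x": 0.001,"y": 0.075,"z": -0.11,"ax": 0,"ay": 0,"az": -0.89}]}}

```text
t: 12.88
tool_pos: [0.5469, -0.1827, 0.3389]
orientation: [0.745, 3.051, 0.0]
force: [0.3, -1.0, -1.0]
opening: 0.0557
gripper_force: 0.0
```

Request:
{"method": "carry_out", "body": {"targets": [{"hand": 60,"x": 0,"y": 0,"z": 0,"ax": 0,"ay": 0,"az": -0.18},{"hand": 60,"x": 0,"y": 0,"z": 0,"ax": 0,"ay": 0,"az": -0.36},{"hand": 60,"x": 0,"y": 0,"z": 0,"ax": 0,"ay": 0,"az": -0.54},{"hand": 60,"x": 0,"y": 0,"z": 0,"ax": 0,"ay": 0,"az": -0.72},{"hand": 60,"x": 0,"y": 0,"z": 0,"ax": 0,"ay": 0,"az": -0.9},{"hand": 60,"x": 0,"y": 0,"z": 0,"ax": 0,"ay": 0,"az": -1.0},{"hand": 60,"x": 0,"y": 0,"z": 0,"ax": 0,"ay": 0,"az": -1.0},{"hand": 60,"x": 0,"y": 0,"z": 0,"ax": 0,"ay": 0,"az": -1.0}]}}

```text
t: 13.88
tool_pos: [0.546, -0.183, 0.339]
orientation: [-0.795, 3.039, -0.0]
force: [-0.2, 0.7, 0.5]
opening: 0.0556
gripper_force: 0.0
```

```bash
cat > st.py <<'E'
from h import *
import sys
plan(stand(0,.0005,.267),float(sys.argv[1]))
E
python3 st.py 2.08; python3 - <<'E'
from h import *
i,d=read_camera("scene"); np.savez("scene8.npz",i=i,d=d); cv2.imwrite("pics/s8.png",cv2.resize(i[180:300,130:290],None,fx=4,fy=4,interpolation=cv2.INTER_CUBIC))
E
```

```text
t 13.88 pos [ 0.546 -0.183  0.339] yaw 2.0827 F [-0.19  0.71  0.51] M [0.064 0.095 0.022] op 0.0556 gf 0.0 q6 -2.495
shift [-0.0001  0.0005  0.072 ] turn [-0.0003  0.0005  0.0027]
```

View pics/s8.png

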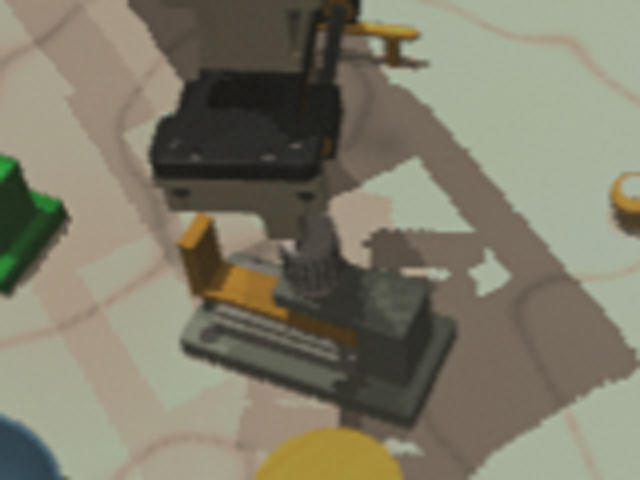

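The pull lies in the guide up to the stop (nose at (355,335) in the crop) and the gripper is above the thimble at (318,260). I descend and grip the thimble.

Request:
{"method": "carry_out", "body": {"targets": [{"hand": 60,"x": 0,"y": 0,"z": 0.03,"ax": 0,"ay": 0,"az": 0},{"hand": 60,"x": 0,"y": 0,"z": 0.06,"ax": 0,"ay": 0,"az": 0},{"hand": 60,"x": 0,"y": 0,"z": 0.072,"ax": 0,"ay": 0,"az": 0},{"hand": 60,"x": 0,"y": 0,"z": 0.072,"ax": 0,"ay": 0,"az": 0},{"hand": 25,"x": 0,"y": 0,"z": 0.072,"ax": 0,"ay": 0,"az": 0},{"hand": 25,"x": 0,"y": 0,"z": 0.072,"ax": 0,"ay": 0,"az": 0},{"hand": 25,"x": 0,"y": 0,"z": 0.072,"ax": 0,"ay": 0,"az": 0},{"hand": 25,"x": 0,"y": 0,"z": 0.072,"ax": 0,"ay": 0,"az": 0}], "newtons": 50}}

```text
t: 14.92
tool_pos: [0.546, -0.1821, 0.2681]
orientation: [-0.799, 3.037, 0.003]
force: [-4.7, 7.0, 7.9]
opening: 0.0312
gripper_force: 50.0
```

```bash
python3 st.py 2.08
```

```text
t 14.93 pos [ 0.546  -0.1821  0.2681] yaw 2.0853 F [-4.69  6.95  7.9 ] M [ 1.385  0.933 -0.068] op 0.0312 gf 50.0 q6 -2.497
shift [ 0.0003 -0.0003  0.0011] turn [0.0016 0.0012 0.0053]
```

Request:
{"method": "carry_out", "body": {"targets": [{"hand": 25,"x": 0,"y": 0,"z": 0,"ax": 0,"ay": 0,"az": 0.12},{"hand": 25,"x": 0,"y": 0,"z": 0,"ax": 0,"ay": 0,"az": 0.27},{"hand": 25,"x": 0,"y": 0,"z": 0,"ax": 0,"ay": 0,"az": 0.42},{"hand": 25,"x": 0,"y": 0,"z": 0,"ax": 0,"ay": 0,"az": 0.57},{"hand": 25,"x": 0,"y": 0,"z": 0,"ax": 0,"ay": 0,"az": 0.7},{"hand": 25,"x": 0,"y": 0,"z": 0,"ax": 0,"ay": 0,"az": 0.8}]}}

```text
t: 15.68
tool_pos: [0.546, -0.1826, 0.2681]
orientation: [0.453, 3.108, 0.001]
force: [-4.7, 3.3, 6.2]
opening: 0.0314
gripper_force: 50.0
```

```bash
python3 st.py 1.28
```

```text
t 15.68 pos [ 0.546  -0.1826  0.2681] yaw 1.2816 F [-4.69  3.28  6.23] M [0.62  0.728 0.111] op 0.0314 gf 50.0 q6 -1.694
shift [0.0002 0.     0.0011] turn [0.0007 0.0005 0.0016]
```

Request:
{"method": "carry_out", "body": {"targets": [{"hand": 25,"x": 0,"y": 0,"z": 0,"ax": 0,"ay": 0,"az": 0},{"hand": 25,"x": 0,"y": 0,"z": 0,"ax": 0,"ay": 0,"az": 0}]}}

```text
t: 15.92
tool_pos: [0.5461, -0.1826, 0.2682]
orientation: [0.447, 3.109, 0.001]
force: [-4.1, 4.3, 6.7]
opening: 0.031
gripper_force: 50.0
```

```bash
python3 st.py 1.28
```

```text
t 15.93 pos [ 0.5461 -0.1826  0.2682] yaw 1.2851 F [-4.06  4.3   6.72] M [ 0.667  0.754 -0.073] op 0.031 gf 50.0 q6 -1.697
shift [0.0002 0.     0.0012] turn [0.0009 0.0005 0.0051]
```

Request:
{"method": "carry_out", "body": {"targets": [{"hand": 25,"x": 0,"y": 0,"z": 0,"ax": 0,"ay": 0,"az": 0.14},{"hand": 25,"x": 0,"y": 0,"z": 0,"ax": 0,"ay": 0,"az": 0.28},{"hand": 25,"x": 0,"y": 0,"z": 0,"ax": 0,"ay": 0,"az": 0.4},{"hand": 25,"x": 0,"y": 0,"z": 0,"ax": 0,"ay": 0,"az": 0.4},{"hand": 25,"x": 0,"y": 0,"z": 0,"ax": 0,"ay": 0,"az": 0.4}]}}

```text
t: 16.55
tool_pos: [0.5459, -0.1828, 0.2681]
orientation: [1.056, 2.958, 0.001]
force: [-5.0, 2.3, 7.4]
opening: 0.0314
gripper_force: 50.0
```

```bash
python3 st.py 0.88
```

```text
t 16.55 pos [ 0.5459 -0.1828  0.2681] yaw 0.8849 F [-4.97  2.28  7.41] M [ 0.451  0.833 -0.084] op 0.0314 gf 50.0 q6 -1.297
shift [0.0002 0.0002 0.0011] turn [0.0004 0.0002 0.0049]
```

Still free (held moment −0.08 N m).

Request:
{"method": "carry_out", "body": {"targets": [{"hand": 25,"x": 0,"y": 0,"z": 0,"ax": 0,"ay": 0,"az": 0.14},{"hand": 25,"x": 0,"y": 0,"z": 0,"ax": 0,"ay": 0,"az": 0.28},{"hand": 25,"x": 0,"y": 0,"z": 0,"ax": 0,"ay": 0,"az": 0.4},{"hand": 25,"x": 0,"y": 0,"z": 0,"ax": 0,"ay": 0,"az": 0.4},{"hand": 25,"x": 0,"y": 0,"z": 0,"ax": 0,"ay": 0,"az": 0.4}]}}

```text
t: 17.18
tool_pos: [0.5458, -0.183, 0.2681]
orientation: [-1.623, -2.69, 0.0]
force: [-6.9, 2.1, 7.7]
opening: 0.0311
gripper_force: 50.0
```

```bash
python3 st.py 0.48
```

```text
t 17.18 pos [ 0.5458 -0.183   0.2681] yaw 0.4848 F [-6.86  2.12  7.67] M [ 0.152  1.251 -0.105] op 0.0311 gf 50.0 q6 -0.897
shift [0.0004 0.0004 0.0011] turn [-0.0002  0.0001  0.0048]
```

Request:
{"method": "carry_out", "body": {"targets": [{"hand": 25,"x": 0,"y": 0,"z": 0,"ax": 0,"ay": 0,"az": 0.12},{"hand": 25,"x": 0,"y": 0,"z": 0,"ax": 0,"ay": 0,"az": 0.25}]}}

```text
t: 17.42
tool_pos: [0.5456, -0.1831, 0.2681]
orientation: [-1.95, -2.462, 0.001]
force: [-7.9, 1.3, 8.6]
opening: 0.0314
gripper_force: 50.0
```

```bash
python3 st.py 0.23
```

```text
t 17.43 pos [ 0.5456 -0.1831  0.2681] yaw 0.231 F [-7.87  1.26  8.64] M [0.095 1.488 0.091] op 0.0314 gf 50.0 q6 -0.644
shift [0.0005 0.0004 0.0011] turn [-0.0007  0.0002  0.001 ]
```

Request:
{"method": "carry_out", "body": {"targets": [{"hand": 25,"x": 0,"y": 0,"z": 0,"ax": 0,"ay": 0,"az": 0},{"hand": 25,"x": 0,"y": 0,"z": 0,"ax": 0,"ay": 0,"az": 0}]}}

```text
t: 17.68
tool_pos: [0.5456, -0.1831, 0.2681]
orientation: [-1.946, -2.466, 0.001]
force: [-8.1, 1.2, 8.6]
opening: 0.0311
gripper_force: 50.0
```

```bash
python3 st.py 0.23
```

```text
t 17.68 pos [ 0.5456 -0.1831  0.2681] yaw 0.2348 F [-8.07  1.25  8.62] M [ 0.176  1.389 -0.082] op 0.0311 gf 50.0 q6 -0.647
shift [0.0005 0.0004 0.0011] turn [-0.0006  0.0001  0.0048]
```

Request:
{"method": "carry_out", "body": {"targets": [{"hand": 25,"x": 0,"y": 0,"z": 0,"ax": 0,"ay": 0,"az": 0.14},{"hand": 25,"x": 0,"y": 0,"z": 0,"ax": 0,"ay": 0,"az": 0.28},{"hand": 25,"x": 0,"y": 0,"z": 0,"ax": 0,"ay": 0,"az": 0.38},{"hand": 25,"x": 0,"y": 0,"z": 0,"ax": 0,"ay": 0,"az": 0.38},{"hand": 25,"x": 0,"y": 0,"z": 0,"ax": 0,"ay": 0,"az": 0.38}]}}

```text
t: 18.3
tool_pos: [0.5454, -0.1831, 0.2681]
orientation: [-2.376, -2.054, 0.002]
force: [-9.3, 2.0, 10.6]
opening: 0.0314
gripper_force: 50.0
```

```bash
python3 st.py -0.15
```

```text
t 18.3 pos [ 0.5454 -0.1831  0.2681] yaw -0.1452 F [-9.27  1.96 10.59] M [ 0.167  1.717 -0.087] op 0.0314 gf 50.0 q6 -0.267
shift [0.0007 0.0004 0.0011] turn [-0.0013  0.0003  0.0048]
```

Request:
{"method": "carry_out", "body": {"targets": [{"hand": 25,"x": 0,"y": 0,"z": 0,"ax": 0,"ay": 0,"az": 0.14},{"hand": 25,"x": 0,"y": 0,"z": 0,"ax": 0,"ay": 0,"az": 0.28},{"hand": 25,"x": 0,"y": 0,"z": 0,"ax": 0,"ay": 0,"az": 0.38},{"hand": 25,"x": 0,"y": 0,"z": 0,"ax": 0,"ay": 0,"az": 0.38},{"hand": 25,"x": 0,"y": 0,"z": 0,"ax": 0,"ay": 0,"az": 0.38}]}}

```text
t: 18.92
tool_pos: [0.5452, -0.183, 0.2681]
orientation: [-2.721, -1.568, 0.003]
force: [-10.1, 1.5, 10.6]
opening: 0.0313
gripper_force: 50.0
```

```bash
python3 st.py -0.53
```

```text
t 18.93 pos [ 0.5452 -0.183   0.2681] yaw -0.525 F [-10.12   1.52  10.64] M [0.241 2.082 0.123] op 0.0313 gf 50.0 q6 0.112
shift [0.0008 0.0003 0.0011] turn [-0.0018  0.0011  0.005 ]
```

Held moment is now +0.12 N m, so the spindle is clamped. I go on in small steps and watch the moment while it moves.

Request:
{"method": "carry_out", "body": {"targets": [{"hand": 25,"x": 0,"y": 0,"z": 0,"ax": 0,"ay": 0,"az": 0.08}]}}

```text
t: 19.05
tool_pos: [0.5452, -0.183, 0.2681]
orientation: [-2.782, -1.457, 0.003]
force: [-12.7, 2.0, 11.7]
opening: 0.0312
gripper_force: 50.0
```

```bash
python3 st.py -0.61
```

```text
t 19.05 pos [ 0.5452 -0.183   0.2681] yaw -0.6061 F [-12.7    2.03  11.66] M [0.284 2.154 0.291] op 0.0312 gf 50.0 q6 0.194
shift [0.0008 0.0003 0.0011] turn [-0.0019  0.0012  0.0039]
```

Request:
{"method": "carry_out", "body": {"targets": [{"hand": 25,"x": 0,"y": 0,"z": 0,"ax": 0,"ay": 0,"az": 0.08}]}}

```text
t: 19.18
tool_pos: [0.5452, -0.183, 0.2681]
orientation: [-2.839, -1.343, 0.003]
force: [-12.8, 2.9, 11.3]
opening: 0.0314
gripper_force: 50.0
```

```bash
python3 st.py -0.69
```

```text
t 19.18 pos [ 0.5452 -0.183   0.2681] yaw -0.6873 F [-12.83   2.89  11.32] M [0.307 2.197 0.301] op 0.0314 gf 50.0 q6 0.275
shift [0.0008 0.0003 0.0011] turn [-0.0019  0.0014  0.0027]
```

It slips at 0.29–0.30 N m. One more 0.1 rad puts the slip safely between 0.2 and 0.64; then I let go and rise.

Request:
{"method": "carry_out", "body": {"targets": [{"hand": 25,"x": 0,"y": 0,"z": 0,"ax": 0,"ay": 0,"az": 0.1},{"hand": 25,"x": 0,"y": 0,"z": 0,"ax": 0,"ay": 0,"az": 0.1},{"hand": 25,"x": 0,"y": 0,"z": 0,"ax": 0,"ay": 0,"az": 0.1}]}}

```text
t: 19.55
tool_pos: [0.5451, -0.1829, 0.2681]
orientation: [-2.901, -1.203, 0.003]
force: [-12.2, 2.3, 12.4]
opening: 0.0312
gripper_force: 50.0
```

```bash
python3 st.py -0.79
```

```text
t 19.55 pos [ 0.5451 -0.1829  0.2681] yaw -0.7849 F [-12.24   2.28  12.38] M [0.358 2.27  0.118] op 0.0312 gf 50.0 q6 0.372
shift [0.0009 0.0003 0.0011] turn [-0.002   0.0016  0.0051]
```

Request:
{"method": "carry_out", "body": {"targets": [{"hand": 45,"x": 0,"y": 0,"z": 0,"ax": 0,"ay": 0,"az": 0},{"hand": 60,"x": 0,"y": 0,"z": 0,"ax": 0,"ay": 0,"az": 0},{"hand": 60,"x": 0,"y": 0,"z": 0,"ax": 0,"ay": 0,"az": 0},{"hand": 60,"x": 0,"y": 0,"z": -0.02,"ax": 0,"ay": 0,"az": 0},{"hand": 60,"x": 0,"y": 0,"z": -0.06,"ax": 0,"ay": 0,"az": 0},{"hand": 60,"x": 0,"y": 0,"z": -0.1,"ax": 0,"ay": 0,"az": 0},{"hand": 60,"x": 0,"y": 0,"z": -0.12,"ax": 0,"ay": 0,"az": 0},{"hand": 60,"x": 0,"y": 0,"z": -0.12,"ax": 0,"ay": 0,"az": 0}]}}

```text
t: 20.55
tool_pos: [0.5464, -0.1832, 0.3893]
orientation: [2.899, 1.202, 0.005]
force: [-0.4, 0.3, -0.0]
opening: 0.0556
gripper_force: 0.0
```

```bash
python3 st.py -0.79;  python3 - <<'E'
from h import *
i,d=read_camera("scene"); cv2.imwrite("pics/s9.png",cv2.resize(i[180:320,120:300],None,fx=4,fy=4,interpolation=cv2.INTER_CUBIC))
E
```

```text
t 20.55 pos [ 0.5464 -0.1832  0.3893] yaw -0.785 F [-0.38  0.29 -0.05] M [-0.057  0.115  0.061] op 0.0556 gf 0.0 q6 0.372
shift [-1.000e-04 -1.400e-03  1.223e-01] turn [ 0.0042 -0.002   0.005 ]
```

View pics/s9.png

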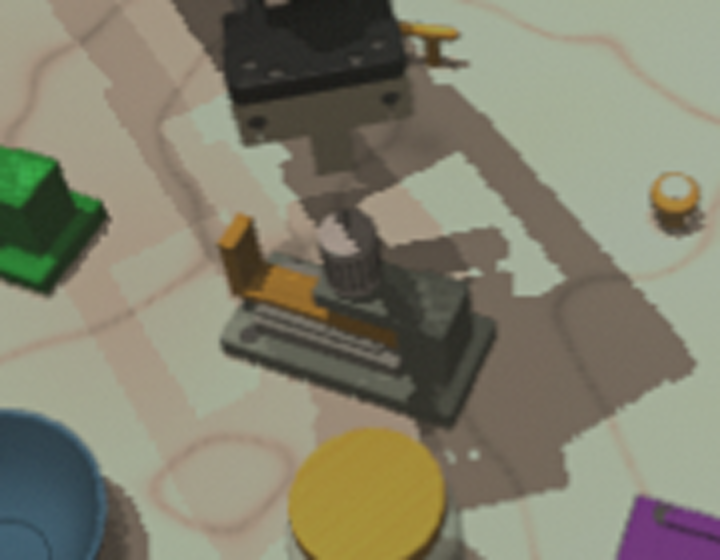

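The pull lies flat in the guide, upright at (238,255) and nose at (395,345) by the stop. The gripper is clear above the thimble, so I hand in.

```bash
python3 -c "
from h import *
print(robot.close_job())"
```

```text
the job is handed in; nothing more can be done
None
```

I handed the job in with the pull pushed home at about 9 N and clamped, the ratchet slipped an estimated 0.2–0.64 rad and the gripper clear; hand-in returned no verdict, and I caught the pull's end on the micrometer's arm once (about 15 N) before backing off.

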